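# Lay the gingerbread gable down onto the icing stand

## Task

The gingerbread house wall is standing on the icing stand. Tip it over with the fingers so that it lies back on the padded rest rail, ready for icing; ease it down so that it lands gently, never letting it drop, and do not pinch, lift or carry it. Leave it lying there squarely on the stand, and do not disturb the bottle, the jar and the bowl.

Things in the scene. Friction and masses are not known exactly. Their poses are not given: they have to be found in the camera images.
- stand: Fixed wooden icing stand: a board 270 (x) by 170 (y) by 10 mm thick, flat on the table; origin under its centre at table level. Its +x is the way the wall must be tipped (to the robot's left, within about 30 degrees). A heel strip across the board (x -130 to -115 mm, 18 mm above the board) keeps the wall's foot from sliding back.
- rail_top (a point): Crest of the rest rail at its middle, on the stand at x = +24 mm, 40 mm above the table (30 mm above the board). The rail is fixed, runs 150 mm along the stand's y, is 20 mm wide and has a round rubber top of radius 10 mm.
- gable: Loose brittle gingerbread house end wall, a slab 24 mm thick (x), 120 mm wide (y), 180 mm high (z): straight sides to 120 mm, then a 90-degree pointed top. 0.2 to 0.4 kg, centre of mass about 80 mm up. Origin: centre of its underside. Starts upright on the board a few mm in front of the heel strip, its x along the stand's x within 3 degrees.
- gable_foot (a point): Middle of the wall's lower edge on its +x side (gable frame 12, 0, 0 mm): the edge it pivots on. It balances at about 0.15 rad from upright; beyond that it falls by itself unless something on its +x side holds it back.
- gable_apex (a point): Apex of the wall on its +x side (gable frame 12, 0, 180 mm). Open fingers fit loosely on both sides of it, the 24 mm thickness between them. Lying with its +x face on the rail, the wall's z axis is about 1.3 rad from vertical, the apex about 57 mm above the table, overhanging the rail by about 65 mm.
- icing_bottle: Bystander: white plastic squeeze bottle, upright, 62 mm across, 205 mm tall, behind the heel strip. Origin: centre of its underside.
- sprinkle_jar: Bystander: glass jar with a steel lid, 60 mm across, 80 mm tall, beside the stand on the robot's side. Origin: centre of its underside.
- bowl: Bystander: white ceramic bowl, 110 mm across, 50 mm tall, beside the stand on the side away from the robot. Origin: centre of its underside.

How it is judged (in metres and radians):
On the way, in this order (a step that is already met when the one before it is completed fails the run):
1. the wall is tipped past its balance point towards the rail (angle between gable's own z axis and vertical above 0.3 rad and x of gable_apex in the frame of stand above -0.05 m).
2. the wall lies on the rest rail (angle between gable's own z axis and vertical between 1.2 and 1.42 rad), for 0.2 s.
At the end, for the whole second after the job is handed in: The wall rests still on the rest rail, its z axis 1.2 to 1.42 rad from vertical, apex on the stand's +x side, its pivot edge on the board between x = -118 and -55 mm and within 35 mm of the stand's middle line, turned less than 0.2 rad from square (all of step 2 and x of gable_apex in the frame of stand above 0.05 m and x of gable_foot in the frame of stand between -0.118 and -0.055 m and y of gable_foot in the frame of stand between -0.035 and 0.035 m and angle between the y axis of gable and the y axis of stand, either way round below 0.2 rad and linear speed of gable below 0.03 m/s); the robot touches nothing.
It fails at once if the wall falls freely: it comes down the last part (more than 0.9 rad from upright) faster than 3 rad/s (angle between gable's own z axis and vertical above 0.9 rad and angular speed of gable above 3 rad/s).
It fails at once if the wall is lifted: its pivot edge rises more than 15 mm above the board (height (world z) of gable_foot above 0.025 m).
It fails at once if the wall is pinched or pushed with more than 25 N (contact force between gable and the fingers above 25 N).
It fails at once if a bystander is moved more than 20 mm (distance of any of icing_bottle, sprinkle_jar, bowl from where it was at the start of the episode above 0.02 m).
It also fails if it takes over 40 s, if anything falls off the work surface, if the arm or the gripper's body presses on something with over 40 N, if the wrist force passes 120 N, or if a joint passes its speed limit or range.

## Robot

A 6-joint arm with a two-finger parallel gripper is mounted at the origin on the work surface. World frame = base frame: x ahead of the robot, y to its left, z up, the work surface at z = 0. Lengths are in mm, angles in rad, forces in N, time in s.
With the tool pointing down it reaches from about 350 to 875 mm from the base axis. Payload 4.2 kg.
Tool frame: the origin (TCP) lies midway between the tips of the shut fingers; the grasp point (between the pads) lies 19 mm behind it; x points along the fingers, z is the direction in which the jaws open and shut, and the axes are right-handed (so a half turn about x gives the same grasp; the last joint's range is limited). The gripper opens to 85 mm and grips with 20 to 120 N. Pads are 22 mm wide; open, the fingers measure 114 mm over their backs; the gripper's body (76 mm by 85 mm) begins 54 mm behind the grasp point. The pads swing forward as they close: fully open they stand 13 mm farther back than shut.
Start: joints at [1.368, 0.385, 0.008, 0, -1.194, -0.259], TCP at [278.441, 559.526, 196.112] pointing down, gripper open.
Joint ranges: [-3.14, 3.14], [-1.21, 2.06], [-1.07, 1.41], [-3.16, 2.05], [-2.99, -0.16], [-3.1, 3.1]. Speed limits (rad/s): [2.79, 2.79, 3.14, 3.14, 3.14, 3.14].

## Interface

Orientations are given as a unit quaternion [w, x, y, z].
In Python, from plant import manip gives the robot as it stands. The module is installed in compiled form; this text tells all that it offers.
- The arm moves only by the tool jog_arm, never from a script. Its argument "motion" is text: rows parted by semicolons, each of 6 numbers parted by spaces: the shift along the world's x, y, z in mm, then the turn, a rotation vector about the world's x, y, z in rad. A call has 1 to 10 rows; each row is the pose to reach, as a shift and turn from the pose commanded when the call began; what a row does not reach only later rows make up. A row lasts 1/12 s, in which the tool goes at most 41.7 mm and 7.16 degrees, less where a joint would pass 70% of its speed; a pose out of reach is approached as far as the arm can. A call with a gripper value outside its range is refused whole. "jaw" is the opening, from -1 (shut) to 1 (fully open), set as the call begins (left out, the last holds). The fingers move at their own pace and stop on an object; the grip force is fixed at half the most. Time passes only in rows, so rows that repeat a pose let the fingers close. It gives the time, the measured TCP pose, the force and the opening at its end, in the units of the state.
- manip.get_obs(): the state, without advancing time (a new reading comes with each control period).
- manip.read_camera(name): name is "scene" or "top" or "wrist"; returns a dict with "color" (400x640x3 uint8, red, green, blue), "fx", "fy", "cx", "cy" (pixels), "eye" and "orientation" of the camera in the world. Camera axes: x right, y down, z forward; pixel columns grow to the right and rows downward; lengths in mm; the calibration is good to about 2 mm. A picture is of the moment at which its call begins. There is no depth.
- manip.sign_off(): hands the job in, once; it reports no verdict.
The state is a dict: "time": time; "qpos": joint angles; "joint_vel": joint speeds; "joint_torque": joint torques, N m; "position": TCP position; "orientation": TCP orientation; "wrist_force": force on the tool from outside, world axes, zero at the start; "ft_torque": the same for the moment, N m; "opening": finger opening in mm.
Only numpy, scipy, OpenCV 4.12 (cv2) and the standard library are available. Lean on these libraries where they do the work, as an engineer would, in place of code of your own. Each camera call takes 0.05 s, during which the arm holds its last target. There are 200 camera calls.

## Working session

There is one attempt and no reset: what is moved stays moved. The work goes in short steps, Python scripts to look and compute and a tool call to move; the robot and the scene stay as the last step left them, time stands still between calls to the robot, and variables do not carry over. Pictures are saved under pics/ and viewed, about 8 in all and at most 12, crops included, and the job is handed in when it is done.

Besides the shell and the picture viewer there is one more tool, called after ">>>" by a JSON object that holds its "op" and its "data". jog_arm: Moves the arm, as the interface text tells. Its arguments: {"type":"object","properties":{"motion":{"type":"string"},"jaw":{"type":"number"}},"required":["motion"]}

```bash
mkdir -p pics; cat > h.py <<'E'
import numpy as np, cv2
from scipy.spatial.transform import Rotation as R
from plant import manip
def rot(q): return R.from_quat([q[1],q[2],q[3],q[0]])
def ray(c,u,v):
    d=rot(c["orientation"]).apply([(u-c["cx"])/c["fx"],(v-c["cy"])/c["fy"],1]); return np.array(c["eye"]),d/np.linalg.norm(d)
def plane(c,u,v,z):
    e,d=ray(c,u,v); return e+d*(z-e[2])/d[2]
def proj(c,p):
    q=rot(c["orientation"]).inv().apply(np.array(p)-c["eye"]); return np.array([c["fx"]*q[0]/q[2]+c["cx"],c["fy"]*q[1]/q[2]+c["cy"]])
def tri(c1,p1,c2,p2):
    e1,d1=ray(c1,*p1);e2,d2=ray(c2,*p2)
    s=np.linalg.lstsq(np.stack([d1,-d2],1),e2-e1,rcond=None)[0]
    a,b=e1+s[0]*d1,e2+s[1]*d2; return (a+b)/2,np.linalg.norm(a-b)
def shot(n,f):
    c=manip.read_camera(n); cv2.imwrite(f"pics/{f}.png",c["color"][:,:,::-1]); return c
E
python3 - <<'E'
from h import *
import pickle
o=manip.get_obs()
for k,v in o.items(): print(k,np.round(v,3))
C={n:shot(n,n+"0") for n in("scene","top")}
pickle.dump(C,open("c0.pkl","wb"))
for n,c in C.items(): print(n,c["fx"],c["cx"],c["cy"],np.round(c["eye"]),np.round(rot(c["orientation"]).as_matrix(),2).tolist())
E
```

```text
time 0.0
qpos [ 1.368  0.386  0.007 -0.    -1.194 -0.259]
joint_vel [ 0.001 -0.001 -0.     0.001  0.    -0.001]
joint_torque [-0.0000e+00 -3.9228e+01  1.8839e+01  4.1860e+00 -5.0000e-03  0.0000e+00]
position [278.172 558.967 195.024]
orientation [-0.373 -0.601 -0.372  0.602]
wrist_force [-0.379  0.572 -0.326]
ft_torque [ 0.014 -0.032  0.011]
opening 85.343
scene 430.89592272923227 312.8632891597435 196.16275546945965 [1102.   36.  873.] [[-0.35, 0.74, -0.57], [0.94, 0.28, -0.21], [0.0, -0.61, -0.8]]
top 418.39515899436583 316.1443223273073 202.3626283742772 [ 532. -141.  914.] [[0.02, -1.0, 0.02], [-1.0, -0.02, -0.01], [0.01, -0.02, -1.0]]
```

```bash
ls -la pics
```

```text
total 696
drwxr-xr-x 2 agent agent   4096 Dec  4 18:54 .
drwxr-xr-x 3 agent agent   4096 Dec  4 18:54 ..
-rw-r--r-- 1 agent agent 384179 Dec  4 18:54 scene0.png
-rw-r--r-- 1 agent agent 316443 Dec  4 18:54 top0.png
```

View pics/scene0.png

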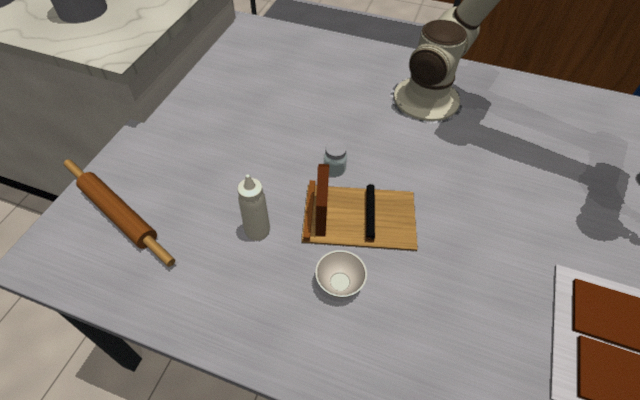

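View pics/top0.png

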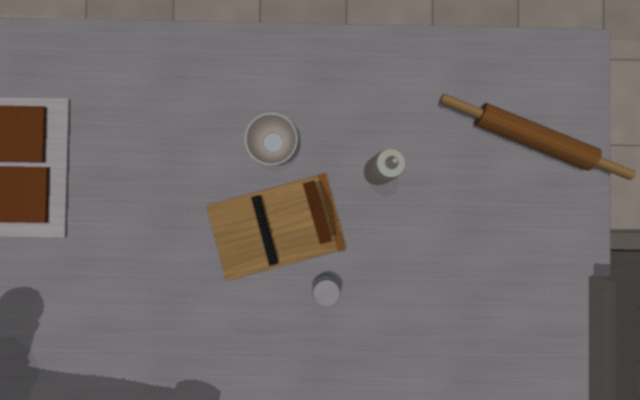

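The scene view shows the wall (322,200) on the stand, with the rail at (370,212). In the top view the board corners are about (207,205), (325,174), (345,250) and (228,280), with the rail at (265,230), wall (318,212), bottle (391,163), jar (326,290) and bowl (272,139). Next I'll measure these.

```bash
cat > m.py <<'E'
from h import *
import pickle
C=pickle.load(open("c0.pkl","rb")); c=C["top"]; im=c["color"]
hsv=cv2.cvtColor(im,cv2.COLOR_RGB2HSV)
for p in [(240,240),(340,240),(318,210),(265,230),(335,215)]: print(p,im[p[1],p[0]],hsv[p[1],p[0]])
roi=np.zeros(im.shape[:2],np.uint8); roi[165:290,195:355]=1
m=((hsv[...,1]>90)|(hsv[...,2]<60)).astype(np.uint8)*roi
cn=max(cv2.findContours(m,0,2)[0],key=cv2.contourArea)
rect=cv2.minAreaRect(cn); print("board rect",rect)
for q in cv2.boxPoints(rect): print(q,plane(c,*q,10).round(1))
k=((hsv[...,2]<50)&(hsv[...,1]<140)).astype(np.uint8)*roi
cn=max(cv2.findContours(k,0,2)[0],key=cv2.contourArea); r=cv2.minAreaRect(cn); print("rail",r)
b=cv2.boxPoints(r); P=np.array([plane(c,*q,38) for q in b]); print(P.round(1), P.mean(0).round(1))
big=cv2.resize(im[165:290,195:355],None,fx=5,fy=4.8,interpolation=cv2.INTER_CUBIC)
s=C["scene"]["color"][150:255,290:430]; 
cv2.imwrite("pics/crop.png",np.vstack([cv2.resize(im[165:265,285:355],None,fx=4,fy=4)[:, :280],np.zeros((0,280,3),np.uint8)])[:,:,::-1])
cv2.imwrite("pics/crop2.png",np.hstack([cv2.resize(im[165:265,285:355],None,fx=5,fy=5,interpolation=cv2.INTER_CUBIC),cv2.resize(C["scene"]["color"][155:255,295:380],None,fx=5,fy=5,interpolation=cv2.INTER_CUBIC)])[:,:,::-1])
E
python3 m.py
```

```text
(240, 240) [125  98  61] [ 17 131 125]
(340, 240) [106  71  34] [ 15 173 106]
(318, 210) [69 37 19] [ 11 185  69]
(265, 230) [23 20 20] [ 0 33 23]
(335, 215) [105  72  42] [ 14 153 105]
board rect ((275.82366943359375, 226.71371459960938), (79.10243225097656, 123.74247741699219), 75.0685806274414)
[205.85065 204.43985] [543.9  87.6  10. ]
[325.41498 172.55603] [ 616.9 -169.2   10. ]
[345.7967  248.98758] [ 452.4 -215.7   10. ]
[226.23236 280.8714 ] [380.4  40.5  10. ]
rail ((264.6224060058594, 229.83404541015625), (69.44007873535156, 8.631698608398438), 75.0685806274414)
[[559.7 -14.5  38. ]
 [564.7 -31.8  38. ]
 [425.2 -71.6  38. ]
 [420.3 -54.3  38. ]] [492.5 -43.1  38. ]
```

View pics/crop2.png

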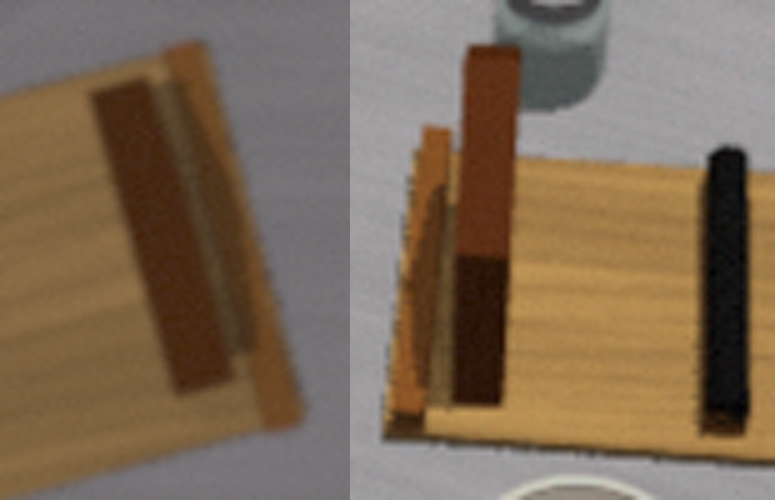

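```bash
cat > m2.py <<'E'
from h import *
import pickle
C=pickle.load(open("c0.pkl","rb")); t=C["top"]; s=C["scene"]
O=np.array([499,-65.5]); a=np.arctan2(256.5,-72.5); ux=np.array([np.cos(a),np.sin(a)]); uy=np.array([-ux[1],ux[0]])
print("yaw",a, ux,uy)
S=lambda p:np.round([(p[:2]-O)@ux,(p[:2]-O)@uy],1)
T=lambda u,v:(285+u/5,165+v/5)
for q in [(93,95),(150,80),(235,378),(180,393)]: p=plane(t,*T(*q),130); print("shoulder",p.round(1),S(p))
X=lambda u,v:(295+(u-350)/5,155+v/5)
for q,z in [((466,46),190),((519,50),190),((460,254),130),((507,256),130),((455,403),10),((502,405),10)]:
    p=plane(s,*X(*q),z); print("scene",z,p.round(1),S(p))
for p,z in [((22,97),10)]: pass
# bystanders: stand frame
for n,(u,v),z in [("bottle",(391,163),205),("jar",(326,292),80),("bowl",(272,139),50)]:
    p=plane(t,u,v,z); print(n,p.round(1),S(p))
E
python3 m2.py
```

```text
yaw 1.846261672338418 [-0.27199477  0.96229873] [-0.96229873 -0.27199477]
shoulder [ 583.5 -124.9  130. ] [-80.1 -65.1]
shoulder [ 589.4 -146.2  130. ] [-102.2  -65.1]
shoulder [ 478.2 -179.7  130. ] [-104.2   51. ]
shoulder [ 472.3 -159.2  130. ] [-82.9  51.1]
scene 190 [ 530.  -161.9  190. ] [-101.2   -3.6]
scene 190 [ 524.2 -140.2  190. ] [-78.7  -3.9]
scene 130 [ 591.6 -141.2  130. ] [-98.  -68.5]
scene 130 [ 585.5 -122.1  130. ] [-78.  -67.9]
scene 10 [ 591.4 -142.2   10. ] [-99.  -68.1]
scene 10 [ 584.7 -121.1   10. ] [-76.9 -67.3]
bottle [ 616.7 -274.6  205. ] [-233.2  -56.4]
jar [ 372.8 -171.7   80. ] [-67.9 150.4]
bowl [681.  -56.3  50. ] [ -40.7 -177.6]
```

```bash
cat > plan.py <<'E'
from h import *
O=np.array([499,-65.5]); a=1.846; ux=np.array([np.cos(a),np.sin(a)]); uy=np.array([-ux[1],ux[0]])
F=np.array([-80.,10.]); Y0=-5.; W=42.5; SS=33.
def tcp(th,k=0.78,s=SS):
    ph=k*th; A=F+180*np.array([np.sin(th),np.cos(th)])
    t=np.array([-np.sin(ph),-np.cos(ph)]); n=np.array([np.cos(ph),-np.sin(ph)])
    p=A+s*t-W/2*n; w=O+p[0]*ux+Y0*uy; return np.array([*w,p[1]]),ph
if __name__=="__main__":
    o=manip.get_obs(); Rm=rot(o["orientation"]).as_matrix(); print("tool axes\n",Rm.round(3))
    z=Rm[:,2]; d=(np.arctan2(ux[1],ux[0])-np.arctan2(z[1],z[0])+np.pi/2)%np.pi-np.pi/2
    print("yaw turn",d, "pos",np.round(o["position"],1))
    mid=np.array([*(O+(-92)*ux+Y0*uy),157]); print("entry pose",mid.round(1))
    for th in np.arange(0,1.4,.2): p,ph=tcp(th); print(round(th,2),p.round(1),round(ph,3))
E
python3 plan.py
```

```text
tool axes
 [[-0.001  0.895 -0.446]
 [-0.002 -0.446 -0.895]
 [-1.     0.     0.002]]
yaw turn 0.7371516620657736 pos [278.2 559.  195.1]
entry pose [ 528.8 -152.7  157. ]
0.0 [ 531.3 -161.6  157. ] 0.0
0.2 [ 522.9 -131.9  157.1] 0.156
0.4 [ 514.8 -102.9  150.9] 0.312
0.6 [507.1 -75.9 138.7] 0.468
0.8 [500.4 -52.  121. ] 0.624
1.0 [494.8 -32.2  98.7] 0.78
1.2 [490.6 -17.4  72.8] 0.936
```

>>> {"op": "jog_arm", "data": {"motion": "0 0 40 0 0 0; 0 0 79 0 0 -0.12; 13 -37 79 0 0 -0.24; 26 -75 79 0 0 -0.36; 40 -113 79 0 0 -0.48; 53 -151 79 0 0 -0.6; 66 -189 79 0 0 -0.72; 80 -227 79 0 0 -0.84; 93 -264 79 0 0 -0.96; 106 -302 79 0 0 -1.08", "jaw": 0.4}}

```text
time: 0.93
position: [384.4, 255.5, 274.9]
orientation: [-0.008, -0.707, -0.008, 0.707]
wrist_force: [1.3, 0.6, 0.2]
opening: 59.9
```

>>> {"op": "jog_arm", "data": {"motion": "13 -37 0 0 0 -0.12; 26 -74 0 0 0 -0.24; 39 -111 0 0 0 -0.36; 52 -148 0 0 0 -0.48; 65 -185 0 0 0 -0.6; 78 -222 0 0 0 -0.72; 91 -259 0 0 0 -0.84; 104 -296 0 0 0 -0.96; 117 -333 0 0 0 -1.08; 130 -370 0 0 0 -1.2"}}

```text
time: 1.77
position: [514.4, -114.4, 274.8]
orientation: [0.393, -0.588, 0.393, 0.588]
wrist_force: [0.3, 1.3, 0.2]
opening: 59.9
```

>>> {"op": "jog_arm", "data": {"motion": "7 -20 0 0 0 -0.08; 14.4 -40.2 0 0 0 -0.124; 14.4 -40.2 0 0 0 -0.124; 14.4 -40.2 0 0 0 -0.124; 14.4 -40.2 0 0 0 -0.124"}}

```text
time: 2.18
position: [528.4, -152.4, 274.7]
orientation: [0.426, -0.564, 0.427, 0.564]
wrist_force: [-0.1, -0.4, -0.2]
opening: 60.1
```

```bash
python3 - <<'E'
from h import *
from plan import *
o=manip.get_obs(); print(np.round(o["position"],1),np.round(o["qpos"],2),o["opening"],o["wrist_force"],o["time"])
M=rot(o["orientation"]).as_matrix(); print(M.round(3), np.arctan2(-M[1,2],-M[0,2]))
a=shot("scene","s1"); b=shot("top","t1")
cv2.imwrite("pics/v1.png",np.hstack([cv2.resize(a["color"][60:260,250:450],None,fx=2,fy=2),cv2.resize(b["color"][130:330,200:400],None,fx=2,fy=2)])[:,:,::-1])
E
```

```text
[ 528.4 -152.4  274.7] [ 0.01  0.21 -0.04 -0.   -1.32 -1.31] 60.071776672952204 [-0.07299955 -0.37886157 -0.17367234] 2.1833
[[-0.001 -0.962 -0.273]
 [ 0.    -0.273  0.962]
 [-1.     0.001  0.001]] -1.2946621838287549
```

View pics/v1.png

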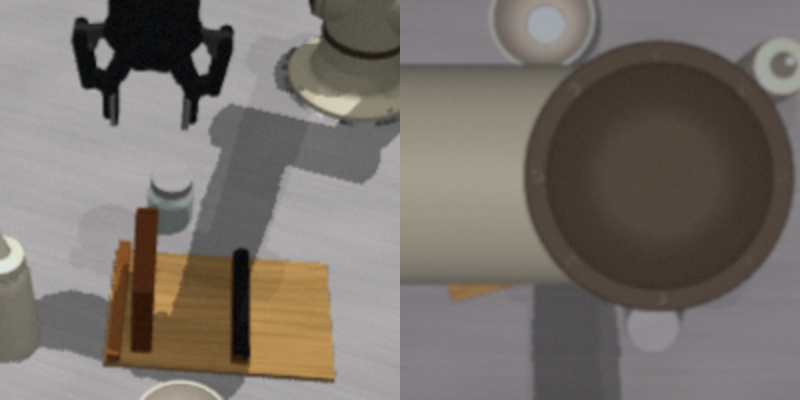

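The crop shows the fingers at (115,120) and (187,122), above and ahead of the wall apex at (147,210). The bystanders and wall haven't moved. I'll check the finger centring numerically.

```bash
python3 - <<'E'
from h import *
from plan import *
import pickle
c=pickle.load(open("c0.pkl","rb"))["scene"]
for s in (-30,30):
    for z in (268,275): 
        p=np.array([*(np.array([528.4,-152.4])+s*ux),z]); q=proj(c,p); print(s,z,q.round(1),((q-[250,60])*2).round())
E
```

```text
-30 268 [308.4 137.6] [117. 155.]
-30 275 [308.4 135. ] [117. 150.]
30 268 [338.8 139.5] [178. 159.]
30 275 [339.  136.9] [178. 154.]
```

```bash
python3 - <<'E'
from h import *
w=shot("wrist","w1"); a=cv2.imread("pics/s1.png")
print(w["fx"],np.round(w["eye"]),rot(w["orientation"]).as_matrix().round(2).tolist())
for p in [(528.4,-152.4,274.7),(527,-141,190),(533,-164,190)]: print(proj(w,p).round(1))
cv2.imwrite("pics/v2.png",np.hstack([cv2.resize(a[60:160,270:370],None,fx=4,fy=4,interpolation=cv2.INTER_CUBIC),cv2.resize(w["color"][:,:,::-1],None,fx=.625,fy=.625)[:250].repeat(1,0) if 0 else cv2.copyMakeBorder(cv2.resize(w["color"][:,:,::-1],None,fx=.625,fy=.625),0,150,0,0,0)]))
E
```

```text
286.3156883500855 [ 456. -174.  452.] [[-0.27, 0.92, 0.29], [0.96, 0.26, 0.08], [-0.0, 0.3, -0.95]]
[319.4 234. ]
[331.1 200.7]
[306.2 200.2]
```

View pics/v2.png

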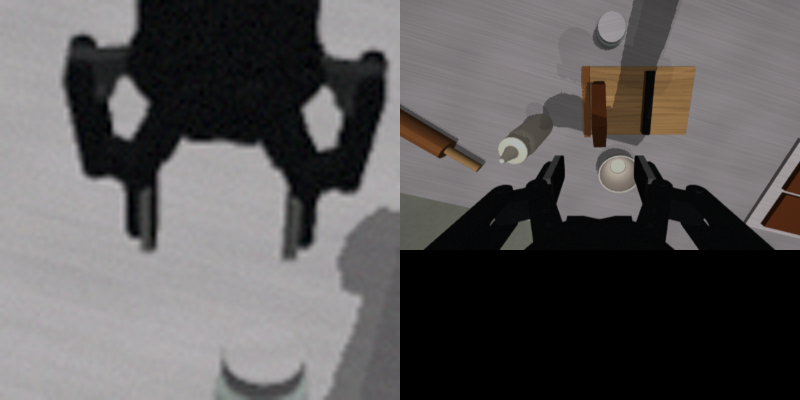

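Fingers in the scene crop: tips at (150,250) and (290,258). In the wrist view the tips are at (560,157) and (640,157), with the wall centred between them at column 599. I'll triangulate the tips, since they look higher than predicted.

```bash
python3 - <<'E'
from h import *
from plan import *
import pickle
c=pickle.load(open("c0.pkl","rb"))["scene"]; w=manip.read_camera("wrist")
for s,p in (((307.5,122.5),(256,251)),((342.5,124.5),(384,251))):
    P,g=tri(c,s,w,p); print(P.round(1),round(g,1),[((P[:2]-O)@ux).round(1),((P[:2]-O)@uy).round(1)])
# wall apex in wrist view at z=190
for u in (307,331):
    P=plane(w,u,200,190); print("apex",P.round(1),((P[:2]-O)@ux).round(1))
print("tcp stand",[(np.array([528.4,-152.4])-O)@ux,(np.array([528.4,-152.4])-O)@uy])
E
```

```text
[ 534.9 -185.6  305.9] 4.0 [np.float64(-125.3), np.float64(-1.9)]
[ 516.  -118.9  305.8] 1.6 [np.float64(-56.0), np.float64(-1.9)]
apex [ 532.8 -163.2  190. ] -103.2
apex [ 526.5 -141.2  190. ] -80.3
tcp stand [np.float64(-91.61918455075293), np.float64(-4.679211712999901)]
```

Both views put the fingertips about 31 mm behind the nominal TCP, which is more than I expected. Going down to z=157 is safe either way, so I'll do that and measure again.

>>> {"op": "jog_arm", "data": {"motion": "0 0 -30 0 0 0; 0 0 -60 0 0 0; 0 0 -85 0 0 0; 0 0 -100 0 0 0; 0 0 -110 0 0 0; 0 0 -118 0 0 0; 0 0 -118 0 0 0; 0 0 -118 0 0 0"}}

```text
time: 3.05
position: [529.4, -152.6, 157.8]
orientation: [-0.426, 0.565, -0.426, -0.564]
wrist_force: [-0.3, 0.1, -0.4]
opening: 60.0
```

```bash
python3 - <<'E'
from h import *
a=shot("scene","s2"); w=shot("wrist","w2")
cv2.imwrite("pics/v3.png",np.hstack([cv2.resize(a["color"][100:200,270:370],None,fx=4,fy=4,interpolation=cv2.INTER_CUBIC),cv2.resize(w["color"][100:300,220:420],None,fx=2,fy=2)])[:,:,::-1])
E
```

```text
(no output)
```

View pics/v3.png

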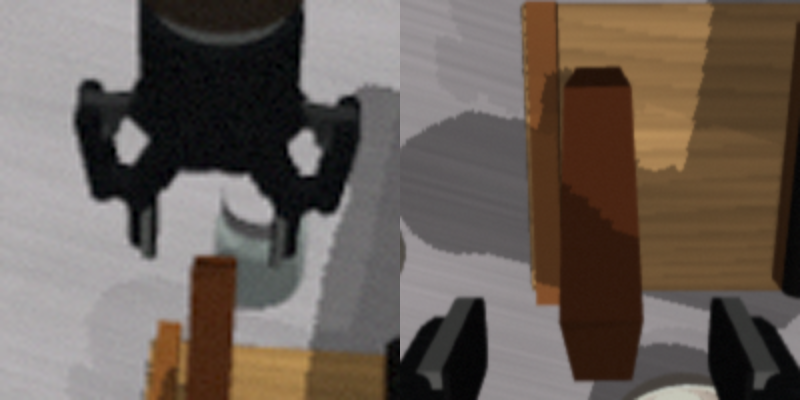

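In the scene crop the pad tips (152,255) and (277,262) are level with the apex (215,258). In the wrist crop the ridge (560–642, 320) is centred between the pads (485 and 712). So the tips really are at z≈188, and I need to go about 25 mm lower before narrowing the jaws.

>>> {"op": "jog_arm", "data": {"motion": "0 0 -6 0 0 0; 0 0 -12 0 0 0; 0 0 -18 0 0 0; 0 0 -23 0 0 0; 0 0 -23 0 0 0; 0 0 -23 0 0 0"}}

```text
time: 3.65
position: [528.6, -152.7, 133.6]
orientation: [0.426, -0.564, 0.427, 0.564]
wrist_force: [0.4, 0.5, -0.3]
opening: 59.6
```

>>> {"op": "jog_arm", "data": {"motion": "0 0 0 0 0 0; 0 0 0 0 0 0; 0 0 0 0 0 0; 0 0 0 0 0 0; 0 0 0 0 0 0", "jaw": 0.0}}

```text
time: 4.07
position: [528.9, -152.7, 134.3]
orientation: [-0.427, 0.564, -0.426, -0.564]
wrist_force: [-0.7, -0.1, 0.5]
opening: 42.8
```

```bash
python3 - <<'E'
from h import *
o=manip.get_obs(); print(np.round(o["qpos"],2),np.round(o["position"],1))
a=shot("scene","s3"); w=shot("wrist","w3")
cv2.imwrite("pics/v4.png",np.hstack([cv2.resize(a["color"][100:200,270:370],None,fx=4,fy=4,interpolation=cv2.INTER_CUBIC),cv2.resize(w["color"][100:300,220:420],None,fx=2,fy=2)])[:,:,::-1])
E
sed -i 's/SS=33./SS=56./; s/k=0.78/k=0.82/' plan.py
cat > rows.py <<'E'
from plan import *
import sys
# print absolute-from-entry rows: entry commanded pose (528.8,-152.7,134)
th=np.concatenate([[0.1,.17,.24],np.arange(.28,1.3401,.04)])
E0=np.array([528.8,-152.7,134.]); last=E0; lph=0
for i,t in enumerate(th):
    p,ph=tcp(t)
    if i%10==0: print("--call"); b,bp=last,lph
    d=p-b; r=(ph-bp)*uy
    print(f"th{t:.2f}: {d[0]:.1f} {d[1]:.1f} {d[2]:.1f} {r[0]:.3f} {r[1]:.3f} 0;"); last,lph=p,ph
E
python3 rows.py
```

```text
[ 0.01  0.31 -0.27  0.   -0.99 -1.31] [ 528.9 -152.7  134.3]
--call
th0.10: -1.1 4.1 1.0 -0.079 -0.022 0;
th0.17: -3.7 13.1 0.9 -0.134 -0.038 0;
th0.24: -6.2 22.2 0.1 -0.189 -0.053 0;
th0.28: -7.7 27.3 -0.7 -0.221 -0.062 0;
th0.32: -9.1 32.3 -1.7 -0.253 -0.071 0;
th0.36: -10.5 37.3 -2.9 -0.284 -0.080 0;
th0.40: -11.9 42.3 -4.4 -0.316 -0.089 0;
th0.44: -13.3 47.2 -6.0 -0.347 -0.098 0;
th0.48: -14.7 52.0 -7.9 -0.379 -0.107 0;
th0.52: -16.0 56.7 -10.0 -0.410 -0.116 0;
--call
th0.56: -1.3 4.6 -2.3 -0.032 -0.009 0;
th0.60: -2.6 9.2 -4.8 -0.063 -0.018 0;
th0.64: -3.8 13.6 -7.4 -0.095 -0.027 0;
th0.68: -5.1 17.9 -10.3 -0.126 -0.036 0;
th0.72: -6.2 22.1 -13.4 -0.158 -0.045 0;
th0.76: -7.4 26.1 -16.6 -0.189 -0.053 0;
th0.80: -8.5 30.0 -20.0 -0.221 -0.062 0;
th0.84: -9.5 33.8 -23.6 -0.253 -0.071 0;
th0.88: -10.6 37.4 -27.3 -0.284 -0.080 0;
th0.92: -11.5 40.8 -31.2 -0.316 -0.089 0;
--call
th0.96: -0.9 3.3 -4.0 -0.032 -0.009 0;
th1.00: -1.8 6.4 -8.2 -0.063 -0.018 0;
th1.04: -2.6 9.3 -12.5 -0.095 -0.027 0;
th1.08: -3.4 12.1 -16.9 -0.126 -0.036 0;
th1.12: -4.1 14.7 -21.5 -0.158 -0.045 0;
th1.16: -4.8 17.1 -26.1 -0.189 -0.053 0;
th1.20: -5.4 19.2 -30.9 -0.221 -0.062 0;
th1.24: -6.0 21.2 -35.7 -0.253 -0.071 0;
th1.28: -6.5 23.0 -40.6 -0.284 -0.080 0;
th1.32: -6.9 24.6 -45.6 -0.316 -0.089 0;
```

View pics/v4.png

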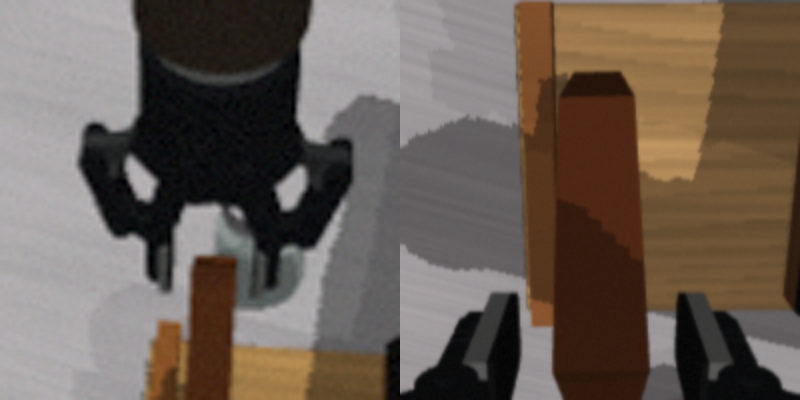

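```bash
python3 - <<'E'
from h import *
from plan import *
c=manip.read_camera("scene"); w=manip.read_camera("wrist")
Sx=lambda P:[round(float((P[:2]-O)@v),1) for v in (ux,uy)]
for n,s,p in (("L",(311.25,172),(279,246.5)),("R",(337.5,172),(360,246.5)),("apexL",(318.7,164.5),(297,286)),("apexR",(329,165),(344.5,286))):
    P,g=tri(c,s,w,p); print(n,P.round(1),round(g,1),Sx(P))
for z in (190,170,150,134): 
    p=np.array([*(O-92*ux-4*uy),z]); print(z,proj(c,p).round(1),proj(w,p).round(1))
E
```

```text
L [ 531.7 -176.8  160.3] 0.2 [-116.0, -1.2]
R [ 516.1 -127.5  163. ] 10.2 [-64.3, 0.4]
apexL [ 532.8 -161.5  192.5] 3.3 [-101.6, -6.4]
apexR [ 526.7 -140.2  192.6] 2.4 [-79.5, -6.3]
190 [322.5 164.6] [320.6 278.6]
170 [322.3 170.8] [320.4 258.8]
150 [322.1 176.8] [320.2 243.3]
134 [322.  181.4] [320.1 233.1]
```

The tips are at z≈160, about 30 mm below the apex and clear on both sides. Now I'll start tipping.

>>> {"op": "jog_arm", "data": {"motion": "-1.1 4.1 1 -0.079 -0.022 0; -3.7 13.1 0.9 -0.134 -0.038 0; -6.2 22.2 0.1 -0.189 -0.053 0; -7.7 27.3 -0.7 -0.221 -0.062 0; -9.1 32.3 -1.7 -0.253 -0.071 0; -10.5 37.3 -2.9 -0.284 -0.08 0; -11.9 42.3 -4.4 -0.316 -0.089 0; -13.3 47.2 -6 -0.347 -0.098 0; -14.7 52 -7.9 -0.379 -0.107 0; -16 56.7 -10 -0.41 -0.116 0"}}

```text
time: 5.1
position: [512.8, -95.5, 124.2]
orientation: [-0.326, 0.671, -0.507, -0.431]
wrist_force: [-0.2, 0.6, 0.3]
opening: 42.3
```

```bash
python3 - <<'E'
from h import *
from plan import *
o=manip.get_obs(); print(np.round(o["qpos"],2),np.round(o["position"],1),o["wrist_force"],"want",tcp(.52))
print("tool x",rot(o["orientation"]).as_matrix()[:,0].round(3))
a=shot("scene","s4"); w=shot("wrist","w4")
cv2.imwrite("pics/v5.png",np.hstack([cv2.resize(a["color"][100:260,280:440],None,fx=2.5,fy=2.5,interpolation=cv2.INTER_CUBIC),cv2.resize(w["color"][100:300,220:420],None,fx=2,fy=2)])[:,:,::-1])
E
```

```text
[ 0.35  0.24 -0.7   0.63 -0.78 -2.13] [512.8 -95.5 124.2] [-0.22382222  0.57624226  0.32837824] want (array([512.79845108, -95.96707756, 124.01057065]), 0.4264)
tool x [ 0.114 -0.399 -0.91 ]
```

View pics/v5.png

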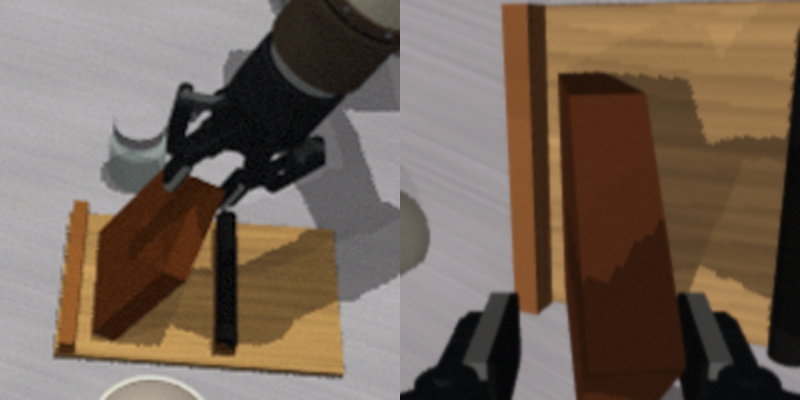

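The wall leans back about 0.5 rad on the front finger: ridge at (190,180) in the scene crop, foot line about (95,250)–(95,335). Everything else is undisturbed. q6 is moving towards its limit, so I'll predict the joints for the rest of the path from a quick kinematic fit.

```bash
cat > kin.py <<'E'
from plan import *
from scipy.optimize import least_squares
r=R.from_rotvec
X,Yv,Z=np.eye(3)
o=manip.get_obs()
Rd=r(-.7371516*0*Z)
D=[([1.368,.385,.008,0,-1.194,-.259],[278.4,559.5,196.1]),([.01,.21,-.04,0,-1.32,-1.31],[528.4,-152.4,274.7]),([.01,.31,-.27,0,-.99,-1.31],[528.9,-152.7,134.3]),(o["qpos"],o["position"])]
def ori(q,s4,s6): return r(q[0]*Z)*r((q[1]-q[2])*Yv)*r(s4*q[3]*X)*r(-q[4]*Yv)*r(s6*q[5]*X)
def pos(q,k,s4):
    h,r0,L1,L2,e,d,T=k; f=r((q[1]-q[2])*Yv)
    p=np.array([r0,d,h])+r(q[1]*Yv).apply([0,0,L1])+f.apply([L2,0,e])
    return r(q[0]*Z).apply(p)+T*ori(q,s4,1).apply(X)
for s4 in (1,-1):
    t=ori(o["qpos"],s4,1).apply(X); print(s4,t.round(3),"meas",rot(o["orientation"]).apply(X).round(3))
best=None
t=rot(o["orientation"]).apply(X)
s4=min((1,-1),key=lambda s:np.linalg.norm(ori(o["qpos"],s,1).apply(X)-t))
Rs=[ (rot([-.373,-.601,-.372,.602]),D[0][0]),(rot(o["orientation"]),o["qpos"])]
for s6 in (1,-1):
    C=[ori(q,s4,s6).inv()*m for m,q in Rs]; print("s6",s6,(C[0].inv()*C[1]).magnitude()); 
    if best is None or (C[0].inv()*C[1]).magnitude()<best[0]: best=((C[0].inv()*C[1]).magnitude(),s6,C[1])
_,s6,Cc=best
k0=[300,0,350,350,0,-150,250]
f=lambda k:np.concatenate([(pos(q,k,s4)-p) for q,p in D]+[(np.array(k)-k0)*.01])
k=least_squares(f,k0).x; print(k.round(1),f(k)[:12].round(1))
q=np.array(o["qpos"]); R0=rot(o["orientation"]); lo=[-3.14,-1.21,-1.07,-3.16,-2.99,-3.1];hi=[3.14,2.06,1.41,2.05,-.16,3.1]
off=o["position"]-pos(q,k,s4)
u3=np.array([*uy,0])
import sys
kk=float(sys.argv[1]) if len(sys.argv)>1 else .82
for th in np.arange(.52,1.36,.08):
    ph=.4264+(th-.52)*kk; A=F+180*np.array([np.sin(th),np.cos(th)])
    tt=np.array([-np.sin(ph),-np.cos(ph)]); n=np.array([np.cos(ph),-np.sin(ph)])
    p=A+SS*tt-W/2*n; P=np.array([*(O+p[0]*ux+Y0*uy),p[1]])
    Rt=r((ph-.4264)*u3)*R0
    g=lambda q:np.concatenate([(pos(q,k,s4)+off-P)/100,((ori(q,s4,s6)*Cc).inv()*Rt).as_rotvec()])
    q=least_squares(g,q).x; wc=pos(q,k,s4)+off-k[6]*Rt.apply(X); print(round(th,2),round(ph,2),q.round(2),abs(g(q)).max().round(4),wc.round())
E
python3 kin.py
```

```text
1 [-0.173  0.376 -0.91 ] meas [ 0.112 -0.398 -0.91 ]
-1 [ 0.112 -0.398 -0.91 ] meas [ 0.112 -0.398 -0.91 ]
s6 1 2.539321589104581
s6 -1 0.0017957824410919938
[  78.5  139.3  500.9  281.8   28.6 -158.   267. ] [ -2.8  -3.7   2.4  -2.8  -0.4 -15.4  16.3   0.1  23.6  -8.2  -4.7 -10.7]
0.52 0.43 [ 0.35  0.24 -0.69  0.63 -0.78 -2.13] 0.0 [483.  10. 367.]
0.6 0.49 [ 0.41  0.25 -0.74  0.72 -0.79 -2.27] 0.0 [476.  35. 355.]
0.68 0.56 [ 0.46  0.27 -0.79  0.8  -0.81 -2.41] 0.0 [469.  58. 340.]
0.76 0.62 [ 0.51  0.3  -0.83  0.88 -0.83 -2.54] 0.0 [463.  80. 324.]
0.84 0.69 [ 0.56  0.34 -0.88  0.95 -0.85 -2.68] 0.0 [457. 101. 307.]
0.92 0.75 [ 0.61  0.39 -0.92  1.01 -0.87 -2.81] 0.0 [452. 121. 287.]
1.0 0.82 [ 0.65  0.45 -0.96  1.07 -0.89 -2.94] 0.0 [446. 139. 267.]
1.08 0.89 [ 0.69  0.52 -1.    1.12 -0.91 -3.07] 0.0 [442. 156. 245.]
1.16 0.95 [ 0.72  0.59 -1.03  1.16 -0.93 -3.2 ] 0.0 [437. 171. 222.]
1.24 1.02 [ 0.75  0.68 -1.06  1.2  -0.95 -3.32] 0.0 [434. 185. 198.]
1.32 1.08 [ 0.77  0.76 -1.08  1.23 -0.97 -3.43] 0.0 [430. 196. 172.]
```

The orientation part of the fit is exact. With this flip q6 would reach its limit at about φ=0.9. I'll let the tool lag the wall, ending at φ≈0.83, with the apex sliding a little towards the finger tips.

```bash
cat > rows2.py <<'E'
from plan import *
def tcp2(th):
    ph=.4264+(th-.52)*.5; s=56-8*(th-.52)/.8; A=F+180*np.array([np.sin(th),np.cos(th)])
    t=np.array([-np.sin(ph),-np.cos(ph)]); n=np.array([np.cos(ph),-np.sin(ph)])
    p=A+s*t-W/2*n; return np.array([*(O+p[0]*ux+Y0*uy),p[1]]),ph
last,lph=tcp(.52)
for i,t in enumerate(np.arange(.56,1.361,.04)):
    p,ph=tcp2(t)
    if i%10==0: print("--call"); b,bp=last,lph
    d=p-b; r=(ph-bp)*uy
    print(f"{d[0]:.1f} {d[1]:.1f} {d[2]:.1f} {r[0]:.3f} {r[1]:.3f} 0;",end=" "); last,lph=p,ph
print(p,ph)
E
python3 rows2.py; sed -i 's/^    p=A+SS\*tt/    SS=56-8*(th-.52)\/.8; p=A+SS*tt/' kin.py; python3 kin.py .5 | tail -4
```

```text
--call
-1.5 5.3 -2.5 -0.019 -0.005 0; -3.0 10.5 -5.2 -0.038 -0.011 0; -4.4 15.6 -8.1 -0.058 -0.016 0; -5.8 20.5 -11.3 -0.077 -0.022 0; -7.1 25.3 -14.7 -0.096 -0.027 0; -8.4 29.9 -18.3 -0.115 -0.033 0; -9.7 34.4 -22.1 -0.135 -0.038 0; -10.9 38.7 -26.1 -0.154 -0.043 0; -12.1 42.8 -30.3 -0.173 -0.049 0; -13.2 46.8 -34.6 -0.192 -0.054 0; --call
-1.1 3.8 -4.5 -0.019 -0.005 0; -2.1 7.3 -9.2 -0.038 -0.011 0; -3.0 10.7 -14.1 -0.058 -0.016 0; -3.9 13.8 -19.1 -0.077 -0.022 0; -4.7 16.8 -24.2 -0.096 -0.027 0; -5.5 19.5 -29.5 -0.115 -0.033 0; -6.2 22.0 -34.9 -0.135 -0.038 0; -6.8 24.2 -40.3 -0.154 -0.043 0; -7.4 26.3 -45.9 -0.173 -0.049 0; -7.9 28.1 -51.6 -0.192 -0.054 0; --call
-0.4 1.6 -5.7 -0.019 -0.005 0; [491.23395957 -19.59704923  32.03334311] 0.8464000000000004
1.08 0.71 [ 0.63  0.43 -0.95  1.03 -0.79 -2.88] 0.0 [449. 131. 273.]
1.16 0.75 [ 0.66  0.48 -0.98  1.08 -0.79 -3.  ] 0.0 [445. 145. 256.]
1.24 0.79 [ 0.69  0.54 -1.01  1.14 -0.8  -3.11] 0.0 [441. 157. 238.]
1.32 0.83 [ 0.71  0.6  -1.04  1.19 -0.8  -3.23] 0.0 [438. 168. 219.]
```

```bash
cat > rows3.py <<'E'
import io,contextlib,sys
with contextlib.redirect_stdout(io.StringIO()):
    from kin import *
qs=np.array(o["qpos"]); u3=np.array([*uy,0]); U3=np.array([*ux,0])
Rn=R.from_matrix(np.stack([[0,0,-1],np.cross(U3,[0,0,-1]),U3],1))  # nominal entry: x down, z=+ux
def pose(th):
    x=(th-.52); ph=.4264+x*.5; s=56-8*x/.8; psi=-.36*x/.8
    Rt=r(ph*u3)*Rn*r(psi*X); a=F+180*np.array([np.sin(th),np.cos(th)])
    A=np.array([*(O+a[0]*ux+Y0*uy),a[1]])
    return A+s*Rt.apply(X)-W/2*Rt.apply(Z),Rt
if __name__=="__main__":
    p0,R0_=pose(.52); print(np.round(p0-o["position"],1),(R0_.inv()*R0).as_rotvec().round(3))
    b,Rb=np.array(tcp(.52)[0]),R0_
    q=qs
    for i,th in enumerate(np.arange(.56,1.361,.04)):
        p,Rt=pose(th)
        if i and i%10==0: print("--call"); b,Rb=pl,Rl
        d=p-b; v=(Rt*Rb.inv()).as_rotvec()
        print(" ".join(f"{x:.1f}" for x in d)," ".join(f"{x:.3f}" for x in v),end="; "); pl,Rl=p,Rt
        g=lambda q:np.concatenate([(pos(q,k,s4)+off-p)/100,((ori(q,s4,s6)*Cc).inv()*Rt).as_rotvec()]); q=least_squares(g,q).x
        if i%5==4: print("   q",q.round(2))
    print("\nend",th,q.round(2),p.round(1))
E
python3 rows3.py
```

```text
[ 0.7 -0.7  0.6] [-0.004  0.     0.   ]
-1.1 5.4 -2.5 -0.021 0.002 0.016; -2.2 10.7 -5.2 -0.043 0.004 0.032; -3.3 15.9 -8.2 -0.064 0.007 0.048; -4.3 20.9 -11.3 -0.086 0.009 0.064; -5.3 25.9 -14.7 -0.107 0.013 0.080;    q [ 0.46  0.27 -0.78  0.77 -0.79 -2.3 ]
-6.3 30.6 -18.4 -0.129 0.016 0.096; -7.2 35.2 -22.2 -0.151 0.020 0.111; -8.0 39.7 -26.2 -0.173 0.024 0.126; -8.9 44.0 -30.4 -0.195 0.028 0.141; -9.6 48.1 -34.8 -0.217 0.033 0.156;    q [ 0.56  0.35 -0.87  0.91 -0.79 -2.47]
--call
-0.7 3.9 -4.6 -0.022 0.005 0.014; -1.4 7.6 -9.3 -0.044 0.010 0.029; -2.0 11.1 -14.3 -0.067 0.015 0.043; -2.5 14.5 -19.3 -0.089 0.021 0.057; -3.0 17.6 -24.5 -0.111 0.027 0.070;    q [ 0.64  0.46 -0.95  1.05 -0.8  -2.66]
-3.5 20.4 -29.9 -0.134 0.033 0.084; -3.8 23.1 -35.3 -0.157 0.040 0.097; -4.1 25.5 -40.9 -0.179 0.047 0.110; -4.4 27.7 -46.6 -0.202 0.054 0.122; -4.6 29.7 -52.4 -0.224 0.061 0.135;    q [ 0.71  0.61 -1.01  1.18 -0.81 -2.84]
--call
-0.1 1.7 -5.9 -0.023 0.007 0.012; 
end 1.3600000000000008 [ 0.72  0.64 -1.02  1.2  -0.81 -2.88] [498.5 -16.5  30.9]
```

>>> {"op": "jog_arm", "data": {"motion": "-1.1 5.4 -2.5 -0.021 0.002 0.016; -2.2 10.7 -5.2 -0.043 0.004 0.032; -3.3 15.9 -8.2 -0.064 0.007 0.048; -4.3 20.9 -11.3 -0.086 0.009 0.064; -5.3 25.9 -14.7 -0.107 0.013 0.08; -6.3 30.6 -18.4 -0.129 0.016 0.096; -7.2 35.2 -22.2 -0.151 0.02 0.111; -8 39.7 -26.2 -0.173 0.024 0.126; -8.9 44 -30.4 -0.195 0.028 0.141; -9.6 48.1 -34.8 -0.217 0.033 0.156"}}

```text
time: 6.03
position: [503.5, -47.8, 89.3]
orientation: [-0.209, 0.732, -0.502, -0.41]
wrist_force: [-0.4, 0.2, -1.9]
opening: 43.2
```

```bash
python3 - <<'E'
from h import *
o=manip.get_obs(); print(np.round(o["qpos"],2),np.round(o["position"],1),o["wrist_force"])
a=shot("scene","s5"); w=shot("wrist","w5")
cv2.imwrite("pics/v6.png",np.hstack([cv2.resize(a["color"][100:260,280:440],None,fx=2.5,fy=2.5,interpolation=cv2.INTER_CUBIC),cv2.resize(w["color"][100:300,220:420],None,fx=2,fy=2)])[:,:,::-1])
E
```

```text
[ 0.51  0.32 -0.84  0.91 -0.81 -2.4 ] [503.5 -47.8  89.3] [-0.38029307  0.22265144 -1.94492713]
```

View pics/v6.png

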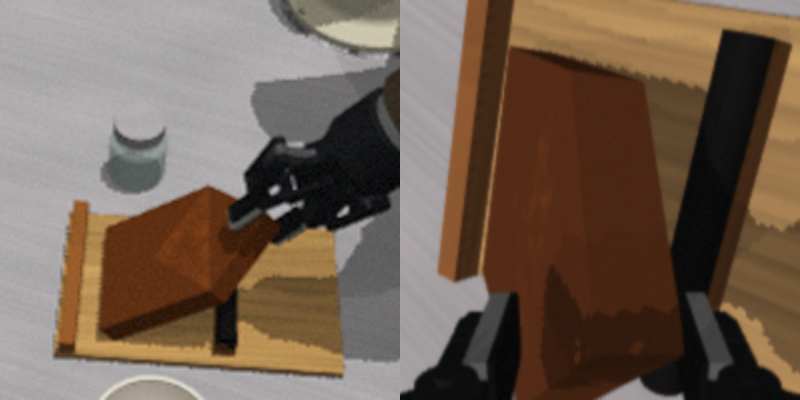

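The wall is at about 0.9 rad, riding on the lower finger; the apex in the scene crop is near (270,225). The foot edge (105,235)–(105,335) hasn't moved and the bystanders are untouched. I'll open the jaws slightly for clearance behind and continue easing it down.

>>> {"op": "jog_arm", "data": {"motion": "-0.7 3.9 -4.6 -0.022 0.005 0.014; -1.4 7.6 -9.3 -0.044 0.01 0.029; -2 11.1 -14.3 -0.067 0.015 0.043; -2.5 14.5 -19.3 -0.089 0.021 0.057; -3 17.6 -24.5 -0.111 0.027 0.07; -3.5 20.4 -29.9 -0.134 0.033 0.084; -3.8 23.1 -35.3 -0.157 0.04 0.097; -4.1 25.5 -40.9 -0.179 0.047 0.11; -4.4 27.7 -46.6 -0.202 0.054 0.122; -4.5 28.7 -49.5 -0.213 0.058 0.129", "jaw": 0.1}}

```text
time: 6.97
position: [498.7, -18.8, 38.9]
orientation: [-0.087, 0.769, -0.501, -0.388]
wrist_force: [-0.1, -0.1, 1.3]
opening: 46.8
```

```bash
python3 - <<'E'
from h import *
o=manip.get_obs(); print(np.round(o["qpos"],2),np.round(o["position"],1),o["wrist_force"],rot(o["orientation"]).as_matrix().round(3).tolist())
a=shot("scene","s6"); w=shot("wrist","w6")
cv2.imwrite("pics/v7.png",np.hstack([cv2.resize(a["color"][130:250,300:420],None,fx=3.333,fy=3.333,interpolation=cv2.INTER_CUBIC),cv2.resize(w["color"][100:300,220:420],None,fx=2,fy=2)])[:,:,::-1])
E
```

```text
[ 0.61  0.49 -0.91  1.1  -0.89 -2.58] [498.7 -18.8  38.9] [-0.09373068 -0.06877248  1.27122594] [[0.198, -0.838, -0.509], [-0.703, -0.483, 0.522], [-0.683, 0.254, -0.684]]
```

View pics/v7.png

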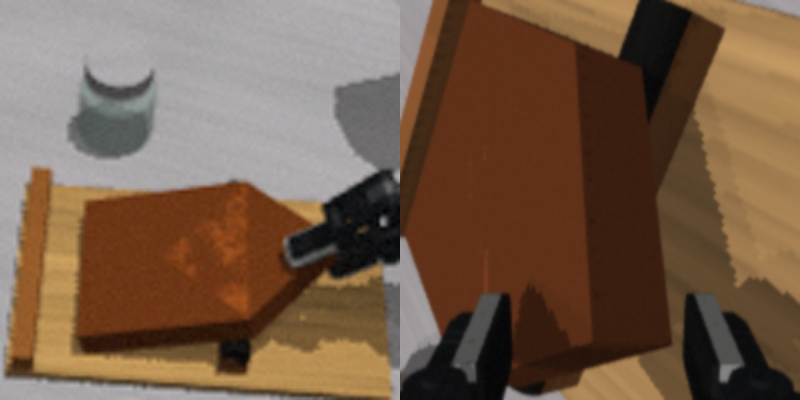

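The wall lies on the rail: foot edge at (80,205)–(80,345) in the scene crop, apex near (320,262). The wrist crop shows the lower finger (685) clear of it, and the +1.3 N says the upper finger touches lightly. I'll relieve that, then withdraw along the finger axis.

>>> {"op": "jog_arm", "data": {"motion": "1 -1 1.4 0 0 0; 1 -1 1.4 0 0 0; 1 -1 1.4 0 0 0; 1 -1 1.4 0 0 0", "jaw": 0.35}}

```text
time: 7.4
position: [499.9, -20.3, 41.7]
orientation: [-0.09, 0.769, -0.501, -0.387]
wrist_force: [0.8, -0.8, 0.4]
opening: 57.7
```

```bash
python3 -c "
from h import *
o=manip.get_obs(); print(np.round(o['position'],1),o['wrist_force'],o['opening'])"
```

```text
[499.9 -20.3  41.7] [ 0.80500882 -0.79773653  0.38654969] 57.662781447111435
```

>>> {"op": "jog_arm", "data": {"motion": "-1 3.5 3.4 0 0 0; -2 7 6.8 0 0 0; -4 14 13.7 0 0 0; -6 21 20.5 0 0 0; -9 32 31 0 0 0; -13 46 45 0 0 0; -18 63 61 0 0 0; -24 84 82 0 0 0; -30 105 102 0 0 0; -36 127 123 0 0 0"}}

```text
time: 8.23
position: [462.6, 108.0, 165.3]
orientation: [-0.089, 0.769, -0.501, -0.388]
wrist_force: [1.4, 0.1, -0.6]
opening: 57.8
```

```bash
python3 - <<'E'
from h import *
a=shot("scene","s7"); w=shot("top","t7")
cv2.imwrite("pics/v8.png",np.hstack([cv2.resize(a["color"][130:310,230:430],None,fx=2,fy=2,interpolation=cv2.INTER_CUBIC),cv2.resize(w["color"][120:300,200:400],None,fx=2,fy=2,interpolation=cv2.INTER_CUBIC)])[:,:,::-1])
print(manip.get_obs()["wrist_force"])
E
```

```text
[ 0.36755615 -0.2525279   0.43493198]
```

View pics/v8.png

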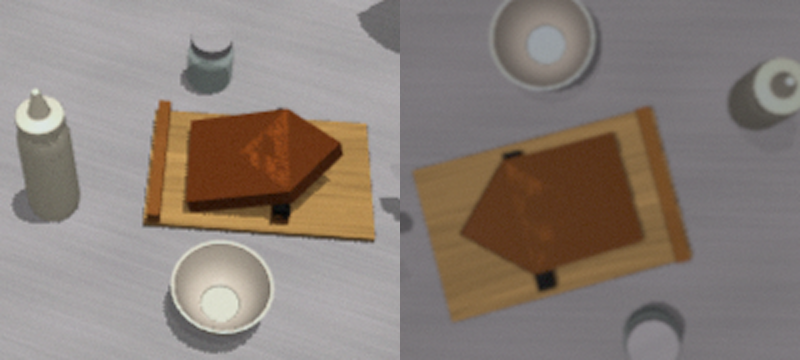

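```bash
python3 - <<'E'
from h import *
from plan import *
c=manip.read_camera("top"); S=lambda u,v,z:[(round(float((plane(c,200+(u-400)/2,120+v/2,z)[:2]-O)@e),1)) for e in (ux,uy)]
a,b,p=S(615,133,33),S(643,238,33),S(460,233,80)
print(a,b,p,"yaw",np.arctan2(a[0]-b[0],b[1]-a[1]), "yaw apex",np.arctan2(p[1]-(a[1]+b[1])/2,p[0]-(a[0]+b[0])/2))
print("rail ends",S(513,153,35),S(546,291,35))
# sizes: apex-back edge horizontal length = 180 sin(theta)
L=p[0]-(a[0]+b[0])/2; print("len",L,"theta",np.arcsin(min(1,L/180)))
for n,q,z in (("bottle",(782,86),205),("jar",(652,344),80),("bowl",(544,38),50)): print(n,plane(c,200+(q[0]-400)/2,120+q[1]/2,z).round(1))
print(manip.get_obs()["time"])
E
```

```text
[-86.5, -64.6] [-86.6, 49.8] [88.1, -5.1] yaw 0.0008741256514872192 yaw apex 0.013168434311987838
rail ends [22.4, -71.7] [25.8, 77.0]
len 174.64999999999998 theta 1.3263760512577918
bottle [ 616.7 -274.6  205. ]
jar [ 372.8 -171.7   80. ]
bowl [681.  -56.3  50. ]
8.3833
```

Foot at x≈-80 and y≈-7 mm, yaw≈0.01, tilt≈1.3 rad, apex x≈+88 mm, and the bystanders haven't moved. The robot is clear of everything, so I'll hand it in.

```bash
python3 -c "
from plant import manip
print(manip.sign_off())"
```

```text
the job is handed in; nothing more can be done
None
```

I tipped the wall with the open fingers on both sides of its apex, eased it down on the lower finger, then withdrew. I handed the job in at about 8.4 s; the hand-in reports no verdict.

**Last checks (top view):**

| Check | Measured | Allowed |
|---|---|---|
| Tilt from vertical | about 1.3 rad | 1.2 to 1.42 rad |
| Foot x on the stand | about -80 mm | -118 to -55 mm |
| Foot y on the stand | about -7 mm | within 35 mm |
| Apex x on the stand | about +88 mm | above 50 mm |
| Turn from square | about 0.01 rad | below 0.2 rad |

- **Bystanders:** I saw no movement of the bottle, jar or bowl in the last pictures.
- **Contact:** the arm is clear of everything. Wrist readings stayed below about 2 N wherever I read them, between moves; I did not log them during the moves.

**What disagreed:**
- **Fingertips:** they sat about 26–31 mm behind the nominal TCP at the openings I used, so I entered deeper than first planned.
- **Last joint:** it was heading for its limit, so I let the tool lag the wall and rolled it slightly. My arm model for this was rough, with position errors up to about 24 mm, but its orientation fitted well.
- **Upper finger:** at touchdown it seemed to press lightly (1.3 N), and I relieved that before withdrawing.

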